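# Clamp an oyster shell in the drilling fixture with one finger

## Robot

A 6-joint arm with a two-finger parallel gripper is mounted at the origin on a cart in front of the work surface, level with it; the furniture and walls round the work are solid. World frame = base frame: x ahead of the robot, y to its left, z up, the work surface at z = 0. Lengths are in mm, angles in rad, forces in N, time in s.
With the tool pointing down it reaches from about 425 to 1125 mm from the base axis. Payload 14.9 kg.
Tool frame: the origin (TCP) lies between the finger pads; the fingertips stand 22 mm ahead of it and the grasp point (between the pads) lies 3 mm ahead of it (r.nose_length is the distance from the TCP to the fingertips, in mm); z points along the fingers, y is the line along which they close (so a half turn about z gives the same grasp; the last joint's range is limited). The gripper opens to 91 mm and grips with 3 to 60 N. Pads are 32 mm wide; open, the fingers measure 118 mm over their backs; the gripper's body (76 mm by 178 mm) begins 60 mm behind the grasp point.
Start: joints at [-1.257, 0.379, 1.734, -0, 1.028, -0.033], TCP at [237.919, -658.341, 235.932] pointing down, gripper open.
Joint ranges: [-2.77, 2.77], [-0.74, 2.19], [0, 2.66], [-1.06, 4.2], [0.31, 2.87], [-3.08, 3.08]. Speed limits (rad/s): [1.89, 1.89, 2.39, 3.14, 3.14, 3.14].

## Interface

Orientations are given as a unit quaternion [w, x, y, z].
In Python, from cell import r, imaging gives the robot as it stands.
- The arm moves only by the tool arm_command, never from a script. Its argument "motion" is a list of rows, each an object of numbers: "ax", "ay", "az": the turn, a rotation vector about the tool's x, y, z in rad; "x", "y", "z": the shift along the tool's x, y, z in mm; "gripper": the finger opening in mm, from 0 to 91.2. A call has 1 to 20 rows; each row is the pose to reach, as a shift and turn from the pose commanded when the call began, along the tool's axes at that moment; what a row does not reach only later rows make up. A row lasts 1/8 s, in which the tool goes at most 62.5 mm and 10.7 degrees, less where a joint would pass 70% of its speed; a pose out of reach is approached as far as the arm can. A call with a gripper value outside its range is refused whole. The fingers move at their own pace and stop on an object; "force" is the grip in N (left out, the last holds). Time passes only in rows, so rows that repeat a pose let the fingers close. It gives the time, the measured TCP pose, the force, the opening and the grip force at its end, in the units of the state.
- r.sense(): the state, without advancing time (a new reading comes with each control period).
- imaging.capture(name): name is "side" or "top"; returns a dict with "pixels" (400x640x3 uint8, red, green, blue), "range_z" (400x640 float32, mm along the optical axis (not along the pixel's ray), 0 where there is no reading), "fx", "fy", "cx", "cy" (pixels), "rvec" (rotation vector, rad) and "tvec" (3), from world to camera coordinates, as OpenCV has them. Camera axes: x right, y down, z forward; pixel columns grow to the right and rows downward; lengths in mm; the calibration is good to about 2 mm. A picture is of the moment at which its call begins.
- r.finish_job(): hands the job in; it is judged then, once.
The state is a dict: "time_s": time; "joints": joint angles; "joint_velocities": joint speeds; "joint_efforts": joint torques, N m; "position": TCP position; "orientation": TCP orientation; "ft_force": force on the tool from outside, world axes, zero at the start; "wrist_torque": the same for the moment, N m; "gripper_width": opening from 0.0 (shut) to 1.0 (fully open); "grasp_force": force on a finger pad.
Only numpy, scipy, OpenCV 4.12 (cv2) and the standard library are available. Lean on these libraries where they do the work, as an engineer would, in place of code of your own. Each camera call takes 0.05 s, during which the arm holds its last target. There are 200 camera calls.

## Task

The dark oyster shell lies ready on the cork bed of the grey drilling fixture and has to be clamped for drilling. With a fingertip, first push the hold-down arm round over the shell until it rests against its stop pin, leaving the red-balled lever open meanwhile; then push that lever clockwise (seen from above) as far as it goes, so that the rubber foot holds the shell down. Do not touch, shift or lift the shell itself, leave the other things on the table where they are, and finish with the hand clear.

Things in the scene. Friction and masses are not known exactly. Their poses are not given: they have to be found in the camera images.
- fixture: shell-drilling fixture fixed to the table; grey base 160 (x) x 240 (y) x 12 mm. Origin under the base's centre, z up; position and yaw vary. Cork bed 112x132 mm, top at 18 mm, centred at y = -30 mm; post at y = +85 mm; stop pin 10 mm thick, 72 mm high at x = -14, y = +48 mm; drill-guide bracket with brass bush at x -15 to 15, y -113 to -73 mm, top 53 mm high
- hold_arm (a joint): angle (rad) of the dark steel hold-down arm about the post: 0 = home, against the stop pin, the foot over the shell's middle (arm along the fixture's -y); positive = swung open, counter-clockwise from above, at most 1.3 (nearly along the fixture's +x). Starts open; stays where it is left; friction 0.20 N m
- pivot (a point): the post's upright axis, about which the arm turns, at the half height of the arm (67 mm above the table); the pivot's bolt head reaches 83 mm
- bar_middle (a point): point on the centre line of the arm's bar, 62 mm from the post's axis, 67 mm above the table; x axis outward along the arm, z up. The bar is 18 mm wide, 14 mm high (60 to 74 mm above the table) and runs from the post to a round boss, 32 mm across, 115 mm from the post's axis
- clamp_lever (a joint): angle (rad) of the steel lever on top of the arm's boss, about the boss's upright axis: 0 = open, 50 degrees counter-clockwise (from above) of the arm's outward direction; grows clockwise; 2.0 = end stop. Starts within 0.25 of open; stays where left; friction 0.08 N m. Its cam lowers the foot 4.5 mm per rad; the foot meets the shell at about 1.4 rad, sprung from there on (a few N)
- lever_hub (a point): the lever's turning axis at the height of the shank's root (88 mm above the table); it travels with the arm, 115 mm from the post's axis. x axis outward along the lever. The hub is 26 mm across and reaches about 99 mm above the table
- lever_ball (a point): centre of the red ball, 22 mm across, at the lever's outer end, 62 mm from the lever's axis, 96 mm above the table. The shank between hub and ball is a round bar 10 mm thick rising from 88 to 96 mm above the table; x axis outward along the lever
- foot: rubber foot, 24 mm across, below the arm's boss; its pressing face is 19 mm under its origin, and 41 mm above the table when the lever is open. It slides up and down only
- shell: dark rough half shell of an oyster, 98x120x17 mm, 55 g, lying loose, hollow side down, on the cork bed (18 mm above the table), its top about 35 mm above the table; origin under its centre
- dish: thick clear glass dish, 90 mm across, 62 mm high; origin under its centre; bystander, left of the fixture
- shell_next: loose half shell, 91x96x15 mm; origin under its centre; bystander, right of the fixture
- shell_open: loose half shell, 93x107x16 mm; origin under its centre; bystander, front right
- block: flat dark wooden block, 58x92x13 mm; origin under its centre; bystander, front right
- brush: wooden scrubbing brush with bristles up, 66x138x51 mm; origin under its centre; bystander, at the right-hand end, beside the fixed upright partition, which fills x 0.41 to 0.91, y -0.63 to -0.54 m in the world from the floor to 0.6 m above the table; a hand that starts beyond it comes round its near end
- probe: thin black-handled steel probe, 8x156x8 mm, lying along the front edge of the table; origin under its centre; bystander
- pearls: shallow clear dish with white beads, 60 mm across, 14 mm high; origin under its centre; bystander, behind the fixture

How it is judged (in metres and radians):
On the way, in this order (a step that is already met when the one before it is completed fails the run):
1. the arm is home against its stop, the lever still open (value of joint hold_arm below 0.05 rad and value of joint clamp_lever below 0.6 rad), for 0.1 s.
2. the lever is turned to its end and the foot presses on the shell (value of joint clamp_lever above 1.85 rad and contact force between foot and shell above 3 N), for 0.2 s.
At the end, for the whole second after the job is handed in: the arm is within 0.05 rad of its stop, the lever has turned past 1.85 of its 2.0 rad, the rubber foot presses on the shell with more than 3 N, and the shell lies at rest within 8 mm of where it was (all of step 2 and value of joint hold_arm below 0.05 rad and distance of shell from where it was at the start of the episode below 0.008 m and linear speed of shell below 0.01 m/s); the robot touches nothing.
It fails at once if the fingers or the arm of the robot touch the shell (contact force between any of the fingers, the arm and shell above 0.5 N).
It fails at once if the shell is shifted by more than 12 mm or lifted (distance of shell from where it was at the start of the episode above 0.012 m).
It fails at once if one of the other loose things is moved by more than 15 mm (distance of any of dish, shell_next, shell_open, block, brush, probe, pearls from where it was at the start of the episode above 0.015 m).
It also fails if it takes over 61 s, if anything falls off the work surface, if the arm or the gripper's body presses on something with over 40 N, if the wrist force passes 120 N, or if a joint passes its speed limit or range.

## Working session

There is one attempt and no reset: what is moved stays moved. The work goes in short steps, Python scripts to look and compute and a tool call to move; the robot and the scene stay as the last step left them, time stands still between calls to the robot, and variables do not carry over. Pictures are saved under pics/ and viewed, at most 10 in all, crops included, and the job is handed in when it is done.

Besides the shell and the picture viewer there is one more tool, called after "Emit:" by a JSON object that holds its "op" and its "data", one argument or row to a line. arm_command: Moves the arm, as the interface text tells. Its arguments: {"type":"object","properties":{"motion":{"type":"array"},"force":{"type":"number"}},"required":["motion"]}

```bash
mkdir -p pics
cat > h.py <<'E'
import numpy as np, cv2
from scipy.spatial.transform import Rotation as R
from cell import r, imaging
def cap(n):
    c=imaging.capture(n); Rm=cv2.Rodrigues(np.array(c["rvec"],float))[0]; t=np.array(c["tvec"],float).ravel()
    z=c["range_z"]; v,u=np.mgrid[:400,:640]
    P=np.stack([(u-c["cx"])/c["fx"]*z,(v-c["cy"])/c["fy"]*z,z],-1)
    c["W"]=(P-t)@Rm; c["W"][z==0]=np.nan; c["R"]=Rm; c["t"]=t; return c
E
python3 - <<'E'
from h import *
s=r.sense(); print(s["position"],s["orientation"],s["gripper_width"],s["ft_force"],r.nose_length)
for n in("top","side"):
    c=cap(n); cv2.imwrite(f"pics/{n}0.png",cv2.resize(c["pixels"][:,:,::-1],(800,500),interpolation=cv2.INTER_CUBIC)); np.save(f"{n}0.npy",c["W"])
    print(n,-c["R"].T@c["t"])
    hsv=cv2.cvtColor(c["pixels"],cv2.COLOR_RGB2HSV); m=((hsv[...,0]<6)|(hsv[...,0]>174))&(hsv[...,1]>150)&(hsv[...,2]>80)
    k,l,st,ce=cv2.connectedComponentsWithStats(m.astype(np.uint8))
    for i in range(1,k):
        if st[i,4]>15: print(st[i],ce[i],np.nanmean(c["W"][l==i],0),np.nanmax(c["W"][l==i],0))
E
```

```text
[ 237.80536714 -657.98473233  235.29617943] [-5.37165692e-04  9.85006417e-01  1.72516851e-01 -7.03427022e-05] 0.998610622540254 [-0.92438204  0.04104965  0.06937057] 22.0
top [ 386.74005528 -109.95618073 1659.77629356]
[353  58  16  11 117] [360.27350427  63.        ] [ 825.2160543  -209.69035968  492.12076795] [ 838.27356776 -191.33180479  497.6102343 ]
[548 147  63  12 577] [578.81109185 152.66204506] [  815.11603393 -1343.64604429  -590.97031328] [  841.72946373 -1194.78372345  -534.50877781]
[260 157   5   5  17] [262.05882353 159.29411765] [641.04596789  73.51917379 106.48831061] [648.32808492  80.32266181 112.25493835]
side [144.92962632 932.91187699 841.7275109 ]
[432   3  11  14 109] [436.81651376   9.0733945 ] [  645.6222179  -2448.87092681   263.98826269] [  677.74510327 -2410.83096852   305.67721   ]
[622  47  10  12  73] [626.43835616  52.47945205] [ -643.62678511 -2617.02290816    54.90464502] [ -619.96057537 -2585.49316201    93.20876853]
[429 110   6  19  76] [431.68421053 119.28947368] [  479.79426064 -1772.62957628  -286.93115125] [  497.33077948 -1751.05282322  -222.6502578 ]
[273 221   6   7  33] [275.6969697  223.90909091] [638.05453839  77.1183142  102.05233093] [645.38461766  85.44667123 109.34414945]
```

View pics/top0.png

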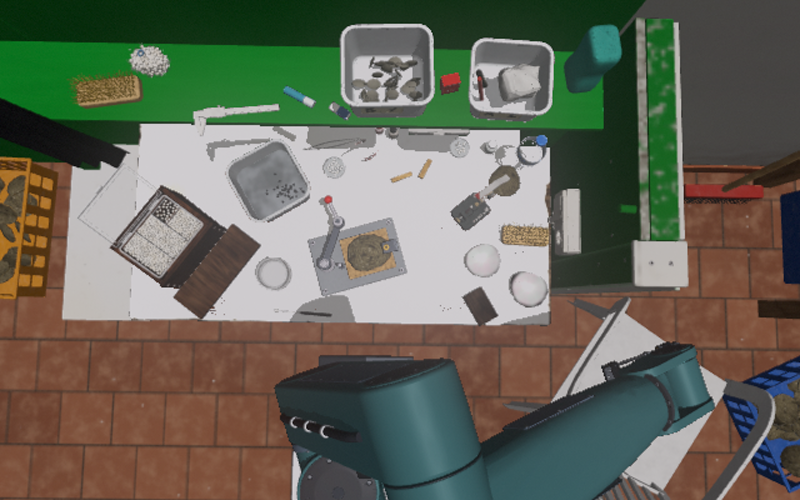

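View pics/side0.png

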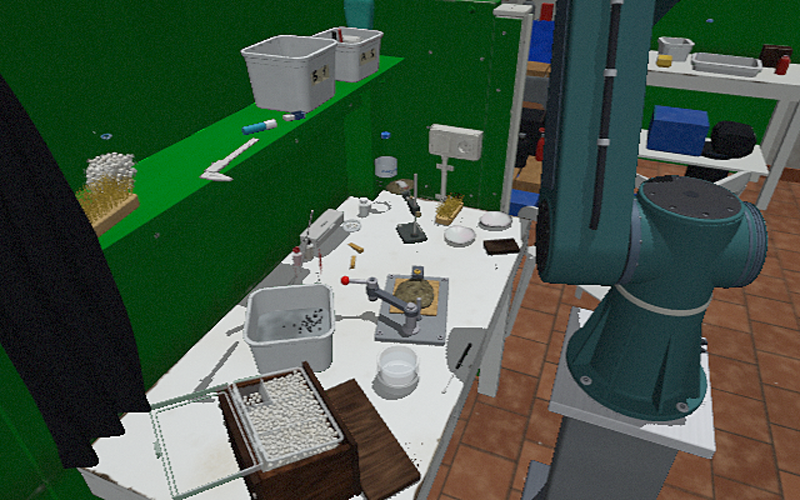

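The fixture sits at around (360,255) in the top view, with the post at its left end. The arm points up (+x) and the red ball is at (328,199). The hand starts to the right of the partition. Next I'll take a close crop.

Run:
```python
from h import *
c=cap("top"); W=c["W"]
cv2.imwrite("pics/crop1.png",cv2.resize(c["pixels"][150:245,235:345,::-1],None,fx=6,fy=6,interpolation=cv2.INTER_CUBIC))
z=W[...,2]; sub=np.zeros(z.shape,bool); sub[150:245,235:345]=1
hsv=cv2.cvtColor(c["pixels"],cv2.COLOR_RGB2HSV)
# base plate: z 6..20
m=(sub&(z>7)&(z<45)).astype(np.uint8)
k,l,st,ce=cv2.connectedComponentsWithStats(m); i=1+np.argmax(st[1:,4]); p=W[l==i][:,:2].astype(np.float32)
print("base rect",cv2.minAreaRect(p),len(p))
for a,b in((60,72),(70,78),(78,86),(86,93),(93,104),(104,115)):
    q=W[sub&(z>a)&(z<b)]; print(a,b,len(q),q.mean(0) if len(q) else 0)
# cork
m=sub&(hsv[...,0]>8)&(hsv[...,0]<25)&(hsv[...,1]>100)&(z<30)&(z>10); print("cork",cv2.minAreaRect(W[m][:,:2].astype(np.float32)))
```

```text
base rect ((500.8791809082031, 1.815765380859375), (169.10398864746094, 246.46336364746094), 18.435184478759766) 2825
60 72 76 [535.25742156  77.78168168  67.89402671]
70 78 155 [517.81814649  66.82501111  74.27839758]
78 86 66 [527.48243367  63.96447774  80.83643682]
86 93 25 [548.60739702  62.69332837  90.31248728]
93 104 90 [611.00966407  60.19363723  98.57228927]
104 115 48 [642.8108011  113.31209497 109.54588428]
cork ((0.0, 0.0), (0.0, 0.0), 0.0)
```

View pics/crop1.png

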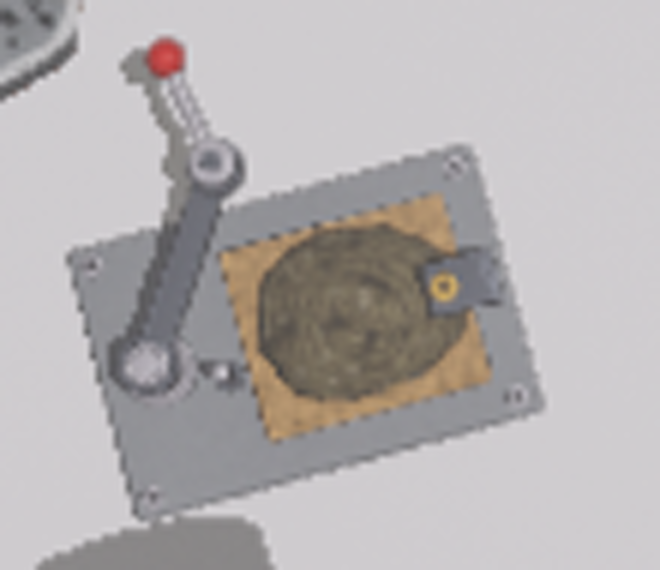

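The crop shows the base corners at (70,253), (466,145), (545,405) and (143,518). The bolt head is at (150,362), the hub at (212,163), the ball at (166,57), the stop pin at (228,373) and the bush at (445,286).

```bash
cat >> h.py <<'E'
def ray(c,u,v,z):
    C=-c["R"].T@c["t"]; d=c["R"].T@np.array([(u-c["cx"])/c["fx"],(v-c["cy"])/c["fy"],1]); return C+d*(z-C[2])/d[2]
E
python3 - <<'E'
from h import *
c=cap("top"); g=lambda x,y,z: ray(c,235+(x+.5)/6-.5,150+(y+.5)/6-.5,z)
K=np.array([g(*p,12)[:2] for p in((70,253),(466,145),(545,405),(143,518))]); print(K.round(1),K.mean(0))
# local (x,y): TL=(80,120) (ball side, post end), TR=(80,-120), BR=(-80,-120), BL=(-80,120)
L=np.array([(80,120),(80,-120),(-80,-120),(-80,120)],float)
a,b=L@[1,0]+1j*L[:,1],(K-K.mean(0))@[1,0]+1j*(K-K.mean(0))[:,1]
q=(b@a.conj())/(a@a.conj()); yaw=np.angle(q); print("scale",abs(q),"yaw",yaw)
o=K.mean(0); Rz=np.array([[np.cos(yaw),-np.sin(yaw)],[np.sin(yaw),np.cos(yaw)]])
f=lambda x,y:o+Rz@[x,y]
print("post",f(0,85),"pin",f(-14,48),"bush",f(0,-93),"shell mid",f(0,-30))
bolt,hub,ball=g(150,362,83),g(212,163,99),g(166,57,97); print("seen bolt",bolt,"hub",hub,"ball",ball,"pin",g(228,373,72),"bush",g(445,286,53))
d=hub[:2]-f(0,85); aa=np.arctan2(d[1],d[0]); e=ball[:2]-hub[:2]; la=np.arctan2(e[1],e[0]); print("arm",np.hypot(*d),"hold",aa-(yaw-np.pi/2),"lever",np.hypot(*e),"clamp",aa+np.radians(50)-la,"aa",aa)
E
```

```text
[[ 543.3  135.5]
 [ 609.5  -89.1]
 [ 461.3 -136.8]
 [ 393.5   89.5]] [ 5.01902650e+02 -2.14696461e-01]
scale 0.978683952981987 yaw 0.29384558249012366
post [477.28366544  81.14196043] pin [474.60024446  41.67299475] bush [528.83871457 -89.22845047] shell mid [510.5917028  -28.92881066]
seen bolt [477.76454894  79.5900833   83.        ] hub [585.37565571  47.25164653  99.        ] ball [643.30633922  74.0387204   97.        ] pin [473.12039561  38.0841747   72.        ] bush [524.6862105  -79.41055864  53.        ]
arm 113.28032369280285 hold 0.9731258325312568 lever 63.82406613924013 clamp 0.13572298263080707 aa -0.30382491177351617
```

```bash
cat >> h.py <<'E'
import json
def rows(pts, heads=None):
    "world TCP points (+ tool-x headings) -> rows from the present pose"
    s=r.sense(); q=np.array(s["orientation"]); M=R.from_quat(q[[1,2,3,0]]).as_matrix(); h0=np.arctan2(M[1,0],M[0,0]); p0=np.array(s["position"])
    print("now",p0.round(1),"head",round(h0,3),"F",np.round(s["ft_force"],1),"t",round(s["time_s"],2),"j",np.round(s["joints"],2))
    for i,p in enumerate(pts):
        d=M.T@(np.array(p)-p0); o=dict(x=round(d[0]),y=round(d[1]),z=round(d[2]))
        if heads is not None: o["az"]=round(h0-heads[i],2)
        print(json.dumps(o))
def line(a,b,n): return [np.array(a)+(np.array(b)-a)*i/n for i in range(1,n+1)]
E
python3 - <<'E'
from h import *
A=(238,-658,236);B=(265,-430,236);C=(400,-250,236);D=(553,106,200)
P=line(A,B,5)+line(B,C,5)+line(C,D,9)
rows(P,[.347]*10+list(np.linspace(.347,1.27,10)[1:]))
E
```

```text
now [ 237.9 -658.1  235.5] head 0.347 F [-0.1 -0.1 -1.4] t 0.2 j [-1.26  0.38  1.73 -0.    1.03 -0.03]
{"x": 21, "y": -41, "z": 0, "az": -0.0}
{"x": 41, "y": -82, "z": 0, "az": -0.0}
{"x": 62, "y": -123, "z": 0, "az": -0.0}
{"x": 82, "y": -164, "z": 0, "az": -0.0}
{"x": 103, "y": -205, "z": 0, "az": -0.0}
{"x": 141, "y": -230, "z": 0, "az": -0.0}
{"x": 178, "y": -255, "z": 0, "az": -0.0}
{"x": 216, "y": -279, "z": 0, "az": -0.0}
{"x": 254, "y": -304, "z": 0, "az": -0.0}
{"x": 291, "y": -329, "z": 0, "az": -0.0}
{"x": 321, "y": -360, "z": 4, "az": -0.1}
{"x": 350, "y": -392, "z": 8, "az": -0.21}
{"x": 379, "y": -423, "z": 12, "az": -0.31}
{"x": 409, "y": -454, "z": 16, "az": -0.41}
{"x": 438, "y": -486, "z": 20, "az": -0.51}
{"x": 468, "y": -517, "z": 24, "az": -0.62}
{"x": 497, "y": -549, "z": 28, "az": -0.72}
{"x": 527, "y": -580, "z": 32, "az": -0.82}
{"x": 556, "y": -611, "z": 36, "az": -0.92}
```

Emit:
{"op": "arm_command", "data": {
  "motion": [
    {"x":21,"y":-41,"z":0,"gripper":0},
    {"x":41,"y":-82,"gripper":0},
    {"x":62,"y":-123,"gripper":0},
    {"x":82,"y":-164,"gripper":0},
    {"x":103,"y":-205,"gripper":0},
    {"x":141,"y":-230,"gripper":0},
    {"x":178,"y":-255,"gripper":0},
    {"x":216,"y":-279,"gripper":0},
    {"x":254,"y":-304,"gripper":0},
    {"x":291,"y":-329,"gripper":0},
    {"x":321,"y":-360,"z":4,"az":-0.1,"gripper":0},
    {"x":350,"y":-392,"z":8,"az":-0.21,"gripper":0},
    {"x":379,"y":-423,"z":12,"az":-0.31,"gripper":0},
    {"x":409,"y":-454,"z":16,"az":-0.41,"gripper":0},
    {"x":438,"y":-486,"z":20,"az":-0.51,"gripper":0},
    {"x":468,"y":-517,"z":24,"az":-0.62,"gripper":0},
    {"x":497,"y":-549,"z":28,"az":-0.72,"gripper":0},
    {"x":527,"y":-580,"z":32,"az":-0.82,"gripper":0},
    {"x":556,"y":-611,"z":36,"az":-0.92,"gripper":0},
    {"x":556,"y":-611,"z":36,"az":-0.92,"gripper":0}
  ],
  "force": 20
}}

```text
schema error: expected keys ax, ay, az, x, y, z, gripper
```

Emit:
{"op": "arm_command", "data": {
  "motion": [
    {"ax":0,"ay":0,"az":0,"x":21,"y":-41,"z":0,"gripper":0},
    {"ax":0,"ay":0,"az":0,"x":41,"y":-82,"z":0,"gripper":0},
    {"ax":0,"ay":0,"az":0,"x":62,"y":-123,"z":0,"gripper":0},
    {"ax":0,"ay":0,"az":0,"x":82,"y":-164,"z":0,"gripper":0},
    {"ax":0,"ay":0,"az":0,"x":103,"y":-205,"z":0,"gripper":0},
    {"ax":0,"ay":0,"az":0,"x":141,"y":-230,"z":0,"gripper":0},
    {"ax":0,"ay":0,"az":0,"x":178,"y":-255,"z":0,"gripper":0},
    {"ax":0,"ay":0,"az":0,"x":216,"y":-279,"z":0,"gripper":0},
    {"ax":0,"ay":0,"az":0,"x":254,"y":-304,"z":0,"gripper":0},
    {"ax":0,"ay":0,"az":0,"x":291,"y":-329,"z":0,"gripper":0},
    {"ax":0,"ay":0,"x":321,"y":-360,"z":4,"az":-0.1,"gripper":0},
    {"ax":0,"ay":0,"x":350,"y":-392,"z":8,"az":-0.21,"gripper":0},
    {"ax":0,"ay":0,"x":379,"y":-423,"z":12,"az":-0.31,"gripper":0},
    {"ax":0,"ay":0,"x":409,"y":-454,"z":16,"az":-0.41,"gripper":0},
    {"ax":0,"ay":0,"x":438,"y":-486,"z":20,"az":-0.51,"gripper":0},
    {"ax":0,"ay":0,"x":468,"y":-517,"z":24,"az":-0.62,"gripper":0},
    {"ax":0,"ay":0,"x":497,"y":-549,"z":28,"az":-0.72,"gripper":0},
    {"ax":0,"ay":0,"x":527,"y":-580,"z":32,"az":-0.82,"gripper":0},
    {"ax":0,"ay":0,"x":556,"y":-611,"z":36,"az":-0.92,"gripper":0},
    {"ax":0,"ay":0,"x":556,"y":-611,"z":36,"az":-0.92,"gripper":0}
  ],
  "force": 20
}}

```text
time_s: 2.7
position: [553.7, 107.2, 199.6]
orientation: [-0.0, 0.805, 0.593, -0.0]
ft_force: [-0.3, -0.5, -0.6]
gripper_width: 0.005
grasp_force: 0.0
```

```bash
cat >> h.py <<'E'
def arc(c,rad,off,z,angs):
    "tool y along the arm, tool x its ccw normal"
    return [np.array([c[0]+rad*np.cos(a)-off*np.sin(a),c[1]+rad*np.sin(a)+off*np.cos(a),z]) for a in angs],[a+np.pi/2 for a in angs]
E
python3 - <<'E'
from h import *
post=(477.5,80.4)
p=r.sense()["position"]
P=line(p,(553,106,85),4); H=[1.27]*4
angs=np.linspace(-.3,-1.2,14); Q,G=arc(post,65,25,85,angs)
rows(P+Q,H+G)
E
```

```text
now [553.7 107.2 199.6] head 1.27 F [-0.3 -0.5 -0.6] t 2.7 j [0.15 0.22 2.03 0.   0.9  0.45]
{"x": 0, "y": 0, "z": 29, "az": 0.0}
{"x": -1, "y": 0, "z": 57, "az": 0.0}
{"x": -1, "y": 0, "z": 86, "az": 0.0}
{"x": -1, "y": 0, "z": 115, "az": 0.0}
{"x": -23, "y": 0, "z": 115, "az": -0.0}
{"x": -28, "y": 2, "z": 115, "az": 0.07}
{"x": -32, "y": 3, "z": 115, "az": 0.14}
{"x": -37, "y": 4, "z": 115, "az": 0.21}
{"x": -42, "y": 5, "z": 115, "az": 0.28}
{"x": -47, "y": 5, "z": 115, "az": 0.35}
{"x": -52, "y": 5, "z": 115, "az": 0.41}
{"x": -56, "y": 4, "z": 115, "az": 0.48}
{"x": -61, "y": 4, "z": 115, "az": 0.55}
{"x": -66, "y": 3, "z": 115, "az": 0.62}
{"x": -70, "y": 1, "z": 115, "az": 0.69}
{"x": -75, "y": -1, "z": 115, "az": 0.76}
{"x": -79, "y": -3, "z": 115, "az": 0.83}
{"x": -84, "y": -5, "z": 115, "az": 0.9}
```

Emit:
{"op": "arm_command", "data": {
  "motion": [
    {"ax":0,"ay":0,"az":0,"x":0,"y":0,"z":29,"gripper":0},
    {"ax":0,"ay":0,"az":0,"x":0,"y":0,"z":57,"gripper":0},
    {"ax":0,"ay":0,"az":0,"x":0,"y":0,"z":86,"gripper":0},
    {"ax":0,"ay":0,"az":0,"x":0,"y":0,"z":115,"gripper":0},
    {"ax":0,"ay":0,"az":0,"x":-12,"y":0,"z":115,"gripper":0},
    {"ax":0,"ay":0,"az":0,"x":-19,"y":0,"z":115,"gripper":0},
    {"ax":0,"ay":0,"az":0,"x":-24,"y":0,"z":115,"gripper":0},
    {"ax":0,"ay":0,"az":0.07,"x":-28,"y":2,"z":115,"gripper":0},
    {"ax":0,"ay":0,"az":0.14,"x":-32,"y":3,"z":115,"gripper":0},
    {"ax":0,"ay":0,"az":0.21,"x":-37,"y":4,"z":115,"gripper":0},
    {"ax":0,"ay":0,"az":0.28,"x":-42,"y":5,"z":115,"gripper":0},
    {"ax":0,"ay":0,"az":0.35,"x":-47,"y":5,"z":115,"gripper":0}
  ]
}}

```text
time_s: 4.2
position: [544.4, 58.8, 86.1]
orientation: [0.0, 0.897, 0.441, 0.001]
ft_force: [1.1, 3.6, -0.5]
gripper_width: 0.006
grasp_force: 1.8
```

Run:
```python
from h import *
c=cap("side"); cv2.imwrite("pics/side1.png",cv2.resize(c["pixels"][150:300,240:400,::-1],None,fx=5,fy=4,interpolation=cv2.INTER_CUBIC)[:600])
post=(477.5,80.4)
Q,G=arc(post,65,25,85,np.linspace(-.65,-1.277,10)); rows(Q,G)
```

```text
now [544.2  58.3  86. ] head 0.911 F [0.4 0.3 0.8] t 4.25 j [0.06 0.38 2.09 0.   0.67 0.72]
{"x": 2, "y": -1, "z": 1, "az": -0.01}
{"x": -2, "y": 0, "z": 1, "az": 0.06}
{"x": -7, "y": 1, "z": 1, "az": 0.13}
{"x": -12, "y": 2, "z": 1, "az": 0.2}
{"x": -17, "y": 3, "z": 1, "az": 0.27}
{"x": -21, "y": 3, "z": 1, "az": 0.34}
{"x": -26, "y": 3, "z": 1, "az": 0.41}
{"x": -31, "y": 3, "z": 1, "az": 0.48}
{"x": -36, "y": 2, "z": 1, "az": 0.55}
{"x": -41, "y": 1, "z": 1, "az": 0.62}
```

View pics/side1.png

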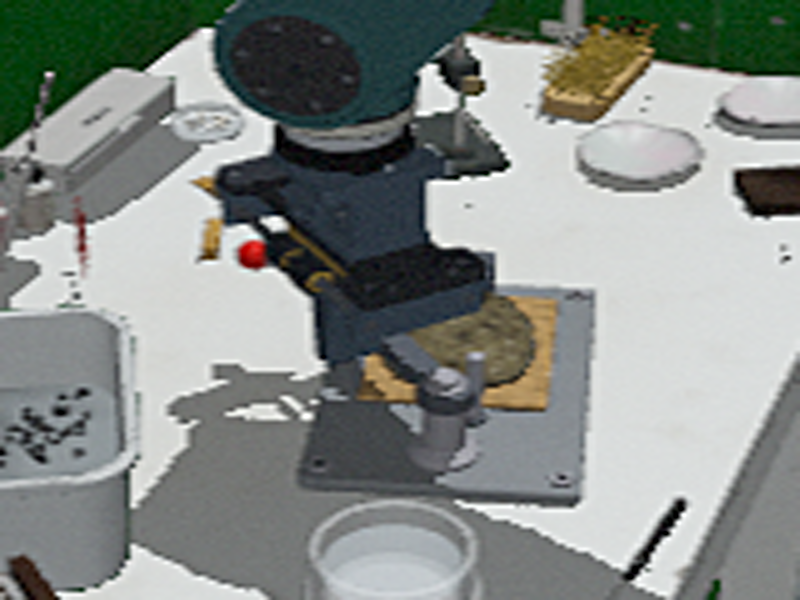

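The arm swings with the hand (bar at (410,350) in the crop), and the red ball at (252,253) stays clear with the lever still open. I'll keep going to the stop.

Emit:
{"op": "arm_command", "data": {
  "motion": [
    {"ax":0,"ay":0,"az":0.06,"x":-3,"y":0,"z":1,"gripper":0},
    {"ax":0,"ay":0,"az":0.13,"x":-7,"y":1,"z":1,"gripper":0},
    {"ax":0,"ay":0,"az":0.2,"x":-12,"y":2,"z":1,"gripper":0},
    {"ax":0,"ay":0,"az":0.27,"x":-17,"y":3,"z":1,"gripper":0},
    {"ax":0,"ay":0,"az":0.34,"x":-21,"y":3,"z":1,"gripper":0},
    {"ax":0,"ay":0,"az":0.41,"x":-26,"y":3,"z":1,"gripper":0},
    {"ax":0,"ay":0,"az":0.48,"x":-31,"y":3,"z":1,"gripper":0},
    {"ax":0,"ay":0,"az":0.55,"x":-36,"y":2,"z":1,"gripper":0},
    {"ax":0,"ay":0,"az":0.58,"x":-38,"y":2,"z":1,"gripper":0},
    {"ax":0,"ay":0,"az":0.58,"x":-38,"y":2,"z":1,"gripper":0}
  ]
}}

```text
time_s: 5.5
position: [523.0, 27.4, 84.6]
orientation: [0.0, 0.986, 0.168, 0.001]
ft_force: [3.6, -0.3, 2.5]
gripper_width: 0.004
grasp_force: 1.8
```

Emit:
{"op": "arm_command", "data": {
  "motion": [
    {"ax":0,"ay":0,"az":0.02,"x":-1.5,"y":0,"z":0,"gripper":0},
    {"ax":0,"ay":0,"az":0.04,"x":-3,"y":0,"z":0,"gripper":0},
    {"ax":0,"ay":0,"az":0.04,"x":-3,"y":0,"z":0,"gripper":0}
  ]
}}

```text
time_s: 5.88
position: [520.3, 26.5, 84.2]
orientation: [0.0, 0.989, 0.148, 0.001]
ft_force: [8.5, -0.2, 0.3]
gripper_width: 0.005
grasp_force: 3.6
```

Emit:
{"op": "arm_command", "data": {
  "motion": [
    {"ax":0,"ay":0,"az":0,"x":-2,"y":0,"z":0,"gripper":0},
    {"ax":0,"ay":0,"az":0,"x":-3,"y":0,"z":0,"gripper":0},
    {"ax":0,"ay":0,"az":0,"x":-3,"y":0,"z":0,"gripper":0}
  ]
}}

```text
time_s: 6.25
position: [519.9, 26.4, 84.6]
orientation: [0.0, 0.989, 0.147, 0.004]
ft_force: [23.3, 9.0, -15.6]
gripper_width: 0.007
grasp_force: 12.2
```

Emit:
{"op": "arm_command", "data": {
  "motion": [
    {"ax":0,"ay":0,"az":0,"x":10,"y":0,"z":0,"gripper":0},
    {"ax":0,"ay":0,"az":0,"x":25,"y":0,"z":0,"gripper":0},
    {"ax":0,"ay":0,"az":0,"x":28,"y":0,"z":-40,"gripper":0},
    {"ax":0,"ay":0,"az":0,"x":60,"y":-30,"z":-80,"gripper":0},
    {"ax":0,"ay":0,"az":0,"x":100,"y":-80,"z":-80,"gripper":0},
    {"ax":0,"ay":0,"az":0,"x":100,"y":-130,"z":-80,"gripper":0},
    {"ax":0,"ay":0,"az":0,"x":100,"y":-150,"z":-80,"gripper":0}
  ]
}}

```text
time_s: 7.12
position: [567.6, 200.6, 163.5]
orientation: [0.0, 0.989, 0.149, -0.001]
ft_force: [0.2, -1.2, -0.3]
gripper_width: 0.004
grasp_force: 0.0
```

Run:
```python
from h import *
c=cap("top"); cv2.imwrite("pics/crop2.png",cv2.resize(c["pixels"][150:245,235:345,::-1],None,fx=6,fy=6,interpolation=cv2.INTER_CUBIC))
rows([])
```

```text
now [567.2 201.3 163.5] head 0.299 F [-0.5  2.3  0.2] t 7.17 j [0.3  0.32 1.97 0.   0.85 1.57]
```

View pics/crop2.png

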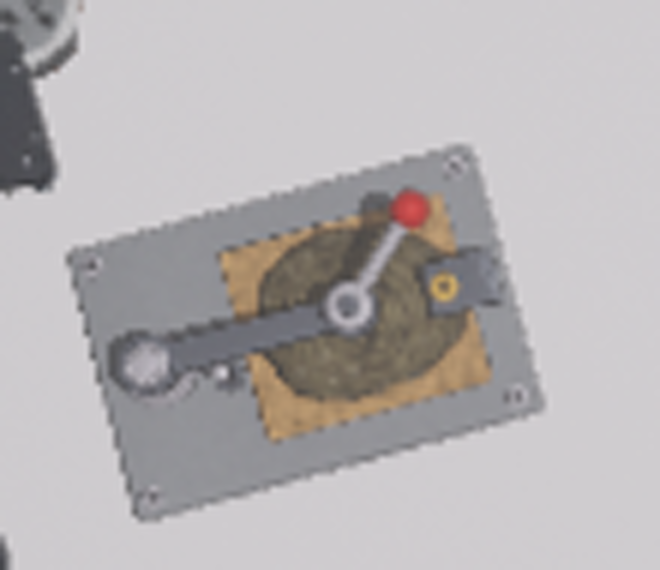

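The arm rests on the stop pin and the lever is still open: hub at (349,306), ball at (410,210). Now for the lever.

Run:
```python
from h import *
c=cap("top"); g=lambda x,y,z: ray(c,235+(x+.5)/6-.5,150+(y+.5)/6-.5,z)
hub=g(349,306,99);ball=g(410,210,97);e=ball-hub;la=np.arctan2(e[1],e[0]);post=np.array([477.5,80.4]);d=hub[:2]-post;aa=np.arctan2(d[1],d[0])
print(hub,ball,np.hypot(*e[:2]),"la",la,"armlen",np.hypot(*d),"aa",aa,"clamp",aa+.873-la)
p=r.sense()["position"]; A,h=arc(hub,62,48,163,[la]); B,_=arc(hub,62,48,110,[la])
Q,G=arc(hub,62,26,110,np.linspace(la,aa+.873-2.0,20))
P=line(p,A[0],6)+line(A[0],B[0],3)
rows(P+Q,list(np.linspace(.299,h[0],6))+h*3+G)
```

```text
[508.97888466 -28.70282551  99.        ] [561.92332374 -60.46693337  97.        ] 61.74198067598993 la -0.5403840074100902 armlen 113.55327698179936 aa -1.2899000848717384 clamp 0.12348392253835183
now [567.6 199.7 163.5] head 0.299 F [ 0.4  0.  -0.2] t 7.22 j [0.3  0.32 1.97 0.   0.85 1.57]
{"x": -8, "y": 36, "z": 0, "az": -0.0}
{"x": -15, "y": 72, "z": 0, "az": -0.15}
{"x": -23, "y": 108, "z": 0, "az": -0.29}
{"x": -31, "y": 143, "z": 0, "az": -0.44}
{"x": -38, "y": 179, "z": 0, "az": -0.59}
{"x": -46, "y": 215, "z": 1, "az": -0.73}
{"x": -46, "y": 215, "z": 18, "az": -0.73}
{"x": -46, "y": 215, "z": 36, "az": -0.73}
{"x": -46, "y": 215, "z": 54, "az": -0.73}
{"x": -62, "y": 230, "z": 54, "az": -0.73}
{"x": -66, "y": 236, "z": 54, "az": -0.63}
{"x": -69, "y": 241, "z": 54, "az": -0.53}
{"x": -74, "y": 246, "z": 54, "az": -0.44}
{"x": -78, "y": 251, "z": 54, "az": -0.34}
{"x": -83, "y": 255, "z": 54, "az": -0.24}
{"x": -89, "y": 259, "z": 54, "az": -0.14}
{"x": -95, "y": 262, "z": 54, "az": -0.04}
{"x": -101, "y": 264, "z": 54, "az": 0.06}
{"x": -107, "y": 266, "z": 54, "az": 0.16}
{"x": -114, "y": 268, "z": 54, "az": 0.26}
{"x": -120, "y": 268, "z": 54, "az": 0.35}
{"x": -127, "y": 268, "z": 54, "az": 0.45}
{"x": -134, "y": 267, "z": 54, "az": 0.55}
{"x": -140, "y": 266, "z": 54, "az": 0.65}
{"x": -146, "y": 264, "z": 54, "az": 0.75}
{"x": -153, "y": 262, "z": 54, "az": 0.85}
{"x": -158, "y": 258, "z": 54, "az": 0.95}
{"x": -164, "y": 255, "z": 54, "az": 1.05}
{"x": -169, "y": 250, "z": 54, "az": 1.14}
```

Emit:
{"op": "arm_command", "data": {
  "motion": [
    {"ax":0,"ay":0,"az":0,"x":-8,"y":36,"z":0,"gripper":0},
    {"ax":0,"ay":0,"az":-0.15,"x":-15,"y":72,"z":0,"gripper":0},
    {"ax":0,"ay":0,"az":-0.29,"x":-23,"y":108,"z":0,"gripper":0},
    {"ax":0,"ay":0,"az":-0.44,"x":-31,"y":143,"z":0,"gripper":0},
    {"ax":0,"ay":0,"az":-0.59,"x":-38,"y":179,"z":0,"gripper":0},
    {"ax":0,"ay":0,"az":-0.73,"x":-46,"y":215,"z":0,"gripper":0},
    {"ax":0,"ay":0,"az":-0.73,"x":-46,"y":215,"z":18,"gripper":0},
    {"ax":0,"ay":0,"az":-0.73,"x":-46,"y":215,"z":36,"gripper":0},
    {"ax":0,"ay":0,"az":-0.73,"x":-46,"y":215,"z":54,"gripper":0},
    {"ax":0,"ay":0,"az":-0.73,"x":-54,"y":222,"z":54,"gripper":0},
    {"ax":0,"ay":0,"az":-0.73,"x":-62,"y":230,"z":54,"gripper":0},
    {"ax":0,"ay":0,"az":-0.63,"x":-66,"y":236,"z":54,"gripper":0},
    {"ax":0,"ay":0,"az":-0.53,"x":-69,"y":241,"z":54,"gripper":0},
    {"ax":0,"ay":0,"az":-0.44,"x":-74,"y":246,"z":54,"gripper":0},
    {"ax":0,"ay":0,"az":-0.34,"x":-78,"y":251,"z":54,"gripper":0}
  ]
}}

```text
time_s: 9.1
position: [567.2, -65.1, 110.7]
orientation: [0.0, 0.95, 0.311, 0.001]
ft_force: [0.1, 1.8, -1.1]
gripper_width: 0.006
grasp_force: 0.8
```

Run:
```python
from h import *
c=cap("side"); cv2.imwrite("pics/side2.png",cv2.resize(c["pixels"][150:300,240:400,::-1],None,fx=5,fy=4,interpolation=cv2.INTER_CUBIC)[:600])
hub=(509,-28.7); Q,G=arc(hub,62,26,110,np.linspace(-.95,-2.417,15)); rows(Q,G)
```

```text
now [567.  -65.5 110.7] head 0.628 F [ 0.6  0.9 -0. ] t 9.15 j [-0.16  0.36  2.04  0.    0.73  0.79]
{"x": 0, "y": -2, "z": 1, "az": 0.01}
{"x": -6, "y": 1, "z": 1, "az": 0.11}
{"x": -13, "y": 2, "z": 1, "az": 0.22}
{"x": -20, "y": 3, "z": 1, "az": 0.32}
{"x": -27, "y": 3, "z": 1, "az": 0.43}
{"x": -34, "y": 3, "z": 1, "az": 0.53}
{"x": -41, "y": 1, "z": 1, "az": 0.64}
{"x": -48, "y": -1, "z": 1, "az": 0.74}
{"x": -54, "y": -3, "z": 1, "az": 0.85}
{"x": -61, "y": -7, "z": 1, "az": 0.95}
{"x": -66, "y": -11, "z": 1, "az": 1.06}
{"x": -72, "y": -15, "z": 1, "az": 1.16}
{"x": -77, "y": -20, "z": 1, "az": 1.26}
{"x": -81, "y": -26, "z": 1, "az": 1.37}
{"x": -84, "y": -32, "z": 1, "az": 1.47}
```

View pics/side2.png

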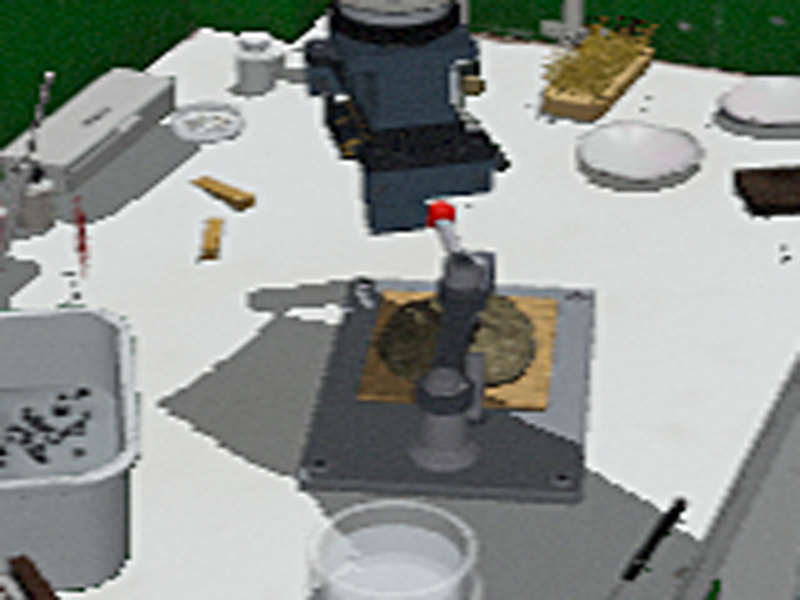

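The hand is against the red ball at (440,213) and the lever is turning clockwise. The arm is still home.

Emit:
{"op": "arm_command", "data": {
  "motion": [
    {"ax":0,"ay":0,"az":0.11,"x":-6,"y":1,"z":1,"gripper":0},
    {"ax":0,"ay":0,"az":0.22,"x":-13,"y":2,"z":1,"gripper":0},
    {"ax":0,"ay":0,"az":0.32,"x":-20,"y":3,"z":1,"gripper":0},
    {"ax":0,"ay":0,"az":0.43,"x":-27,"y":3,"z":1,"gripper":0},
    {"ax":0,"ay":0,"az":0.53,"x":-34,"y":3,"z":1,"gripper":0},
    {"ax":0,"ay":0,"az":0.64,"x":-41,"y":1,"z":1,"gripper":0},
    {"ax":0,"ay":0,"az":0.74,"x":-48,"y":-1,"z":1,"gripper":0},
    {"ax":0,"ay":0,"az":0.85,"x":-54,"y":-3,"z":1,"gripper":0},
    {"ax":0,"ay":0,"az":0.95,"x":-61,"y":-7,"z":1,"gripper":0},
    {"ax":0,"ay":0,"az":1.06,"x":-66,"y":-11,"z":1,"gripper":0},
    {"ax":0,"ay":0,"az":1.16,"x":-72,"y":-15,"z":1,"gripper":0},
    {"ax":0,"ay":0,"az":1.26,"x":-77,"y":-20,"z":1,"gripper":0},
    {"ax":0,"ay":0,"az":1.37,"x":-81,"y":-26,"z":1,"gripper":0},
    {"ax":0,"ay":0,"az":1.37,"x":-81,"y":-26,"z":1,"gripper":0}
  ]
}}

```text
time_s: 10.9
position: [486.6, -92.0, 109.5]
orientation: [-0.0, 0.934, -0.358, 0.0]
ft_force: [-0.5, 0.1, 0.3]
gripper_width: 0.005
grasp_force: 0.0
```

Run:
```python
from h import *
c=cap("side"); cv2.imwrite("pics/side3.png",cv2.resize(c["pixels"][150:300,240:400,::-1],None,fx=5,fy=4,interpolation=cv2.INTER_CUBIC)[:600])
hub=(509,-28.7); Q,G=arc(hub,62,26,110,[-2.3,-2.35,-2.4,-2.45,-2.5]); rows(Q,G)
```

```text
now [486.8 -91.9 109.4] head -0.73 F [ 0.5 -0.4  0.1] t 10.95 j [-0.23  0.26  2.19 -0.    0.69  2.07]
{"x": 0, "y": 0, "z": -1, "az": -0.0}
{"x": -3, "y": 1, "z": -1, "az": 0.05}
{"x": -6, "y": 2, "z": -1, "az": 0.1}
{"x": -9, "y": 3, "z": -1, "az": 0.15}
{"x": -12, "y": 4, "z": -1, "az": 0.2}
```

View pics/side3.png

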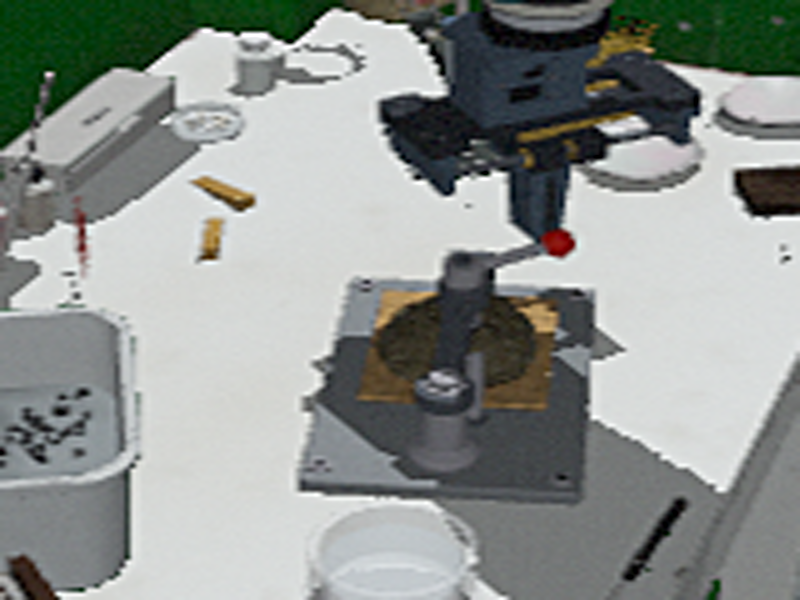

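The lever has come round, with the ball at (558,243), but it isn't at its end stop yet. I'll push on in small steps.

Emit:
{"op": "arm_command", "data": {
  "motion": [
    {"ax":0,"ay":0,"az":0.05,"x":-3,"y":1,"z":-1,"gripper":0},
    {"ax":0,"ay":0,"az":0.1,"x":-6,"y":2,"z":-1,"gripper":0},
    {"ax":0,"ay":0,"az":0.13,"x":-8,"y":3,"z":-1,"gripper":0},
    {"ax":0,"ay":0,"az":0.13,"x":-8,"y":3,"z":-1,"gripper":0}
  ]
}}

```text
time_s: 11.45
position: [481.3, -90.0, 110.9]
orientation: [-0.0, 0.909, -0.417, 0.003]
ft_force: [11.1, -13.0, -8.7]
gripper_width: 0.005
grasp_force: 8.1
```

Emit:
{"op": "arm_command", "data": {
  "motion": [
    {"ax":0,"ay":0,"az":0,"x":-1,"y":0,"z":0,"gripper":0},
    {"ax":0,"ay":0,"az":0,"x":-2,"y":0,"z":0,"gripper":0},
    {"ax":0,"ay":0,"az":0,"x":-2,"y":0,"z":0,"gripper":0}
  ]
}}

```text
time_s: 11.82
position: [481.0, -89.3, 111.2]
orientation: [0.0, 0.909, -0.416, 0.004]
ft_force: [14.2, -23.4, -11.8]
gripper_width: 0.009
grasp_force: 13.3
```

The force rises while the hand stays put, so this is the end stop. I'll back off along the tool's +x and go up.

Emit:
{"op": "arm_command", "data": {
  "motion": [
    {"ax":0,"ay":0,"az":0,"x":8,"y":0,"z":0,"gripper":0},
    {"ax":0,"ay":0,"az":0,"x":30,"y":0,"z":0,"gripper":0},
    {"ax":0,"ay":0,"az":0,"x":45,"y":0,"z":-40,"gripper":0},
    {"ax":0,"ay":0,"az":0,"x":80,"y":0,"z":-90,"gripper":0},
    {"ax":0,"ay":0,"az":0,"x":110,"y":10,"z":-120,"gripper":0},
    {"ax":0,"ay":0,"az":0,"x":130,"y":30,"z":-130,"gripper":0},
    {"ax":0,"ay":0,"az":0,"x":140,"y":50,"z":-130,"gripper":0},
    {"ax":0,"ay":0,"az":0,"x":140,"y":50,"z":-130,"gripper":0}
  ]
}}

```text
time_s: 12.82
position: [530.4, -227.6, 240.1]
orientation: [-0.0, 0.908, -0.419, 0.0]
ft_force: [0.6, -0.2, -0.3]
gripper_width: 0.007
grasp_force: 0.0
```

Run:
```python
from h import *
c=cap("top"); cv2.imwrite("pics/crop3.png",cv2.resize(c["pixels"][150:245,235:345,::-1],None,fx=6,fy=6,interpolation=cv2.INTER_CUBIC))
c=cap("side"); hsv=cv2.cvtColor(c["pixels"],cv2.COLOR_RGB2HSV); m=((hsv[...,0]<6)|(hsv[...,0]>174))&(hsv[...,1]>150)&(hsv[...,2]>80); m[:180]=0;m[300:]=0;m[:,:240]=0;m[:,400:]=0
v,u=np.nonzero(m); b=ray(c,u.mean(),v.mean(),96); print(len(u),b)
post=np.array([477.5,80.4]); hub=np.array([509,-28.7]); e=b[:2]-hub; la=np.arctan2(e[1],e[0]); print("clamp",-1.285+.873-la, np.hypot(*e)); rows([])
```

```text
34 [492.97071828 -61.43148281  96.        ]
clamp 1.6141866585851528 36.445683410688176
now [ 530.6 -226.2  239.8] head -0.863 F [-0.5  0.2 -0.1] t 12.93 j [-0.44  0.18  1.98  0.    0.98  1.99]
```

View pics/crop3.png

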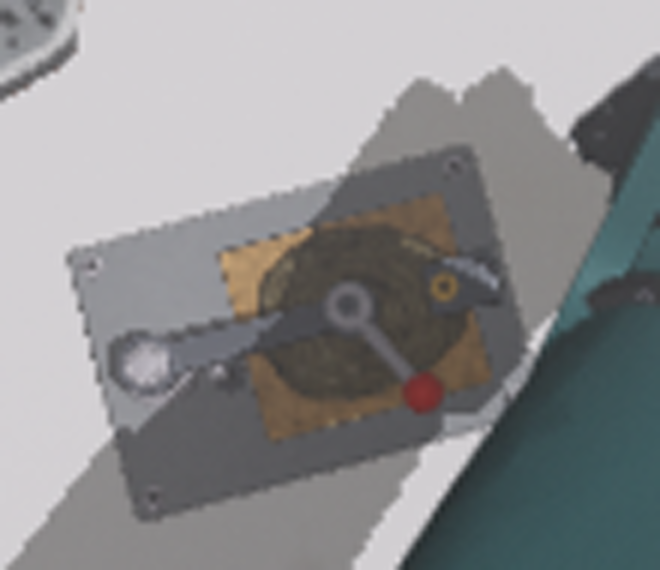

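In the top view the ball is at (423,393) and the hub at (349,306), which puts the lever at about -2.44 rad in the world, or clamp ≈ 2.0. The side-view estimate of 1.61 doesn't count: it puts the ball only 36 mm from the hub instead of 62, so the colour mask was off. The arm is on its pin, the shell hasn't moved, and the hand is clear.

```bash
python3 -c "
from h import *
print(r.finish_job())"
```

```text
the job is handed in; nothing more can be done
None
```

The job is handed in: the hold-down arm is home against its stop pin, the lever is at its end stop (about 2.0 rad in the last top view), the shell looks unmoved and the hand is clear; the foot's force on the shell could not be measured directly, and no verdict came back.

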